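Collect the washed slicer parts in their tray

TASK

The meat slicer has been taken apart and washed: put its four loose parts into the parts tray, each sitting flat and upright on the floor of its own well - the thickness dial with the raised grip bar in the large round well, the three-armed clamping knob (stud up) in the small round well, the square food press in the square well and the oblong blade sharpener in the oblong well. Set each part down rather than dropping it. Leave the flat jar lid and the round-headed bench foot, which look much like the dial and the knob, standing where they are.

Things in the scene. Friction and masses are not known exactly. Their poses are not given: they have to be found in the camera images.
- dial_mid (a point): Thickness dial: black plastic disc, 68 mm across and 16 mm high, with a raised grey grip bar across its top, 54 mm long (along x), 12 mm wide (along y) and 20 mm high; 36 mm high in all; 60 to 130 g. Grasp it by the bar. This point is its centre, half-way up; z is its upright axis. It stands loose on the counter, upright, turned any way.
- knob_mid (a point): Clamping knob: black three-armed head lying on the counter, 14 mm high, its arms reaching 24 mm from the axis, with a bare steel stud 10 mm across standing up 38 mm from its middle; 52 mm high in all; 40 to 85 g. Grasp it by the stud. This point is its centre, half-way up; z is its upright axis. It stands loose on the counter, upright, turned any way.
- press_mid (a point): Food press: aluminium plate 66 mm square (sides along x and y) and 8 mm thick with an upright black round handle in the middle, 24 mm across and 38 mm high; 46 mm high in all; 80 to 170 g. Grasp it by the handle. This point is its centre, half-way up; z is its upright axis. It stands loose on the counter, upright, turned any way.
- sharpener_mid (a point): Blade sharpener: grey oblong housing 70 mm long (along x), 30 mm wide (along y) and 36 mm high, with two light stone discs 24 mm across and 4 mm high lying side by side on top; 40 mm high in all; 75 to 155 g. Grasp it across its width. This point is its centre, half-way up; z is its upright axis. It stands loose on the counter, upright, turned any way.
- lid_mid (a point): Jar lid, does not belong: flat black disc 68 mm across, 18 mm high, without a grip bar. Leave it. This point is its centre, half-way up; z is its upright axis. It stands loose on the counter, upright, turned any way.
- foot_mid (a point): Bench levelling foot, does not belong: plain round black head 48 mm across and 14 mm high with a steel stud 10 mm across standing up 38 mm; 52 mm high in all. Leave it. This point is its centre, half-way up; z is its upright axis. It stands loose on the counter, upright, turned any way.
- well_round_floor (a point): Large round well, 88 mm across. One of four white blocks, 101 mm square and 14 mm high with a grey floor, that fill a fixed steel-rimmed parts tray (216 mm square, rim 18 mm above the counter) two by two, in any arrangement; the tray is turned by up to 0.3 rad. This point is the centre of the well's floor, about 8 mm above the counter; z is up, x and y run along the block's sides. The walls rise 10 mm above the floor.
- well_small_floor (a point): Small round well, 64 mm across. One of four white blocks, 101 mm square and 14 mm high with a grey floor, that fill a fixed steel-rimmed parts tray (216 mm square, rim 18 mm above the counter) two by two, in any arrangement; the tray is turned by up to 0.3 rad. This point is the centre of the well's floor, about 8 mm above the counter; z is up, x and y run along the block's sides. The walls rise 10 mm above the floor.
- well_square_floor (a point): Square well, 88 mm by 88 mm, sides along x and y. One of four white blocks, 101 mm square and 14 mm high with a grey floor, that fill a fixed steel-rimmed parts tray (216 mm square, rim 18 mm above the counter) two by two, in any arrangement; the tray is turned by up to 0.3 rad. This point is the centre of the well's floor, about 8 mm above the counter; z is up, x and y run along the block's sides. The walls rise 10 mm above the floor.
- well_oblong_floor (a point): Oblong well, 90 mm long (along x) and 50 mm wide (along y). One of four white blocks, 101 mm square and 14 mm high with a grey floor, that fill a fixed steel-rimmed parts tray (216 mm square, rim 18 mm above the counter) two by two, in any arrangement; the tray is turned by up to 0.3 rad. This point is the centre of the well's floor, about 8 mm above the counter; z is up, x and y run along the block's sides. The walls rise 10 mm above the floor.

How it is judged:
At the end, for the whole second after the job is handed in: Dial, three-armed knob, press and sharpener each stand released and at rest on the floor of their own well (centre within 16 mm of the well's centre seen from above, height within 4 mm, tilt under 0.08 rad); the jar lid and the bench foot are within 30 mm of where they started and upright (horizontal distance between dial_mid and well_round_floor below 0.016 m and z of dial_mid in the frame of well_round_floor between 0.014 and 0.022 m and angle between each of dial_mid, knob_mid, press_mid, sharpener_mid's own z axis and vertical below 0.08 rad and linear speed of each of dial, knob, press, sharpener below 0.02 m/s and angular speed of each of dial, knob, press, sharpener below 0.2 rad/s and contact force between the fingers and dial below 0.05 N and horizontal distance between knob_mid and well_small_floor below 0.016 m and z of knob_mid in the frame of well_small_floor between 0.022 and 0.03 m and contact force between the fingers and knob below 0.05 N and horizontal distance between press_mid and well_square_floor below 0.016 m and z of press_mid in the frame of well_square_floor between 0.019 and 0.027 m and contact force between the fingers and press below 0.05 N and horizontal distance between sharpener_mid and well_oblong_floor below 0.016 m and z of sharpener_mid in the frame of well_oblong_floor between 0.016 and 0.024 m and contact force between the fingers and sharpener below 0.05 N and distance of each of lid_mid, foot_mid from where it was at the start of the episode below 0.03 m and angle between each of lid_mid, foot_mid's own z axis and vertical below 0.15 rad); the robot touches nothing.
It fails at once if a slicer part is dropped or thrown (faster than 0.7 m/s with nothing touching it, a fall of about 25 mm) ((linear speed of dial above 0.7 m/s and contact force between dial and anything else below 0.01 N) or (linear speed of knob above 0.7 m/s and contact force between knob and anything else below 0.01 N) or (linear speed of press above 0.7 m/s and contact force between press and anything else below 0.01 N) or (linear speed of sharpener above 0.7 m/s and contact force between sharpener and anything else below 0.01 N)).
It fails at once if the jar lid is moved more than 30 mm (distance of lid_mid from where it was at the start of the episode above 0.03 m).
It fails at once if the bench foot is moved more than 30 mm (distance of foot_mid from where it was at the start of the episode above 0.03 m).
It also fails if it takes over 104 s, if anything falls off the work surface, if the arm or the gripper's body presses on something with over 40 N, if the wrist force passes 120 N, or if a joint passes its speed limit or range.

ROBOT

A 6-joint arm with a two-finger parallel gripper is mounted at the origin on the work surface. World frame = base frame: x ahead of the robot, y to its left, z up, the work surface at z = 0. Lengths are in m, angles in rad, forces in N, time in s.
With the tool pointing down it reaches from about 0.25 to 0.775 m from the base axis. Payload 4 kg.
Tool frame: the origin (TCP) lies on the centre line of the jaws, within the pads' length; the fingertips stand 22 mm ahead of it and the grasp point (between the pads) lies 3 mm ahead of it; z points along the fingers, y is the line along which they close (so a half turn about z gives the same grasp; the last joint's range is limited). The gripper opens to 94 mm and grips with 3 to 60 N. Pads are 16 mm wide; open, the fingers measure 119 mm over their backs; the gripper's body (75 mm by 177 mm) begins 78 mm behind the grasp point.
Start: joints at [1.22, 0.087, 1.371, -0, 1.684, -0.103], TCP at [0.135, 0.533, 0.228] pointing down, gripper open.
Joint ranges: [-3.1, 3.1], [-0.76, 2.03], [0.27, 2.55], [-1.08, 4.22], [0.17, 2.65], [-2.57, 2.57]. Speed limits (rad/s): [2.79, 2.79, 3.14, 3.14, 3.14, 3.14].

INTERFACE

Orientations are given as a rotation vector (axis times angle).
In Python, from cell import monitor, viewer, job_done gives the robot as it stands.
- The arm moves only by the tool servo_tool, never from a script. Its arguments are lists of equal length, an entry for each row: "slide": the shift along the tool's x, y, z as a fraction of full scale, a list of three; "twist": the turn, a rotation vector about the tool's x, y, z as a fraction of full scale, a list of three. A call has 1 to 10 rows; each row is the pose to reach, as a shift and turn from the pose commanded when the call began, along the tool's axes at that moment; what a row does not reach only later rows make up. Full scale, the value 1, is 400 mm for a shift and 30 degrees for a turn. A row lasts 1/8 s, in which the tool goes at most 62.5 mm and 10.7 degrees, less where a joint would pass 70% of its speed; a pose out of reach is approached as far as the arm can. A call with a number of a shift or a turn outside -1 to 1 is refused whole. A call with a gripper value outside its range is refused whole. "jaw" is the opening, from 0 (shut) to 1 (fully open), set as the call begins (left out, the last holds). The fingers move at their own pace and stop on an object; "grip_force" is the grip in N (left out, the last holds). Time passes only in rows, so rows that repeat a pose let the fingers close. It gives the time, the measured TCP pose, the force, the opening and the grip force at its end, in the units of the state.
- monitor.get_obs(): the state, without advancing time (a new reading comes with each control period).
- viewer.snapshot(name): name is "scene" or "side" or "wrist"; returns a dict with "img" (420x560x3 uint8, red, green, blue), "range_z" (420x560 float32, m along the optical axis (not along the pixel's ray), 0 where there is no reading), "fx", "fy", "cx", "cy" (pixels), "k1" (the pictures are not rectified: a ray, as slopes to the right and down, at radius r is drawn at 1 + k1 r^2 times it, then the intrinsics apply), "world_to_cam" (4x4, takes a point from world to camera coordinates). Camera axes: x right, y up, looking along -z (the intrinsics and any distortion apply to the point x, -y, -z); pixel columns grow to the right and rows downward; lengths in m; the calibration is good to about 2 mm. A picture is of the moment at which its call begins.
- job_done(): hands the job in; it is judged then, once.
The state is a dict: "time": time; "joint_positions": joint angles; "qd": joint speeds; "joint_efforts": joint torques, N m; "position": TCP position; "ee_rot": TCP orientation; "contact_force": force on the tool from outside, world axes, zero at the start; "torque": the same for the moment, N m; "opening": finger opening in m; "gripper_force": force on a finger pad.
Only numpy, scipy, OpenCV 4.12 (cv2) and the standard library are available. Lean on these libraries where they do the work, as an engineer would, in place of code of your own. Each camera call takes 0.05 s, during which the arm holds its last target. There are 200 camera calls.

## Working session

There is one attempt and no reset: what is moved stays moved. The work goes in short steps, Python scripts to look and compute and a tool call to move; the robot and the scene stay as the last step left them, time stands still between calls to the robot, and variables do not carry over. Pictures are saved under pics/ and viewed, at most 14 in all, crops included, and the job is handed in when it is done.

Besides the shell and the picture viewer there is one more tool, called after ">>>" by a JSON object that holds its "fn" and its "kwargs". servo_tool: Moves the arm, as the interface text tells. Shift numbers are shares of 400 mm and turn numbers shares of 30 degrees, none past 1 either way. Its arguments: {"type":"object","properties":{"slide":{"type":"array"},"twist":{"type":"array"},"jaw":{"type":"number"},"grip_force":{"type":"number"}},"required":["slide","twist"]}

```bash
mkdir -p pics; ls; python3 - <<'E'
from cell import monitor, viewer
import cv2,numpy as np
o=monitor.get_obs();print(o)
for n in("scene","side","wrist"):
    s=viewer.snapshot(n);cv2.imwrite(f"pics/{n}0.png",s["img"][:,:,::-1]);np.savez(f"{n}0.npz",**s)
    print(n,{k:s[k] for k in("fx","fy","cx","cy","k1")},s["world_to_cam"].round(3).tolist(),(s["range_z"]>0).mean())
E
```

```text
pics
{'time': 0.0, 'joint_positions': array([ 1.21993021e+00,  8.79552897e-02,  1.37223999e+00, -2.40903377e-06,
        1.68358474e+00, -1.03089350e-01]), 'qd': array([ 0.00188788, -0.00060732,  0.00012836,  0.00075722, -0.00283742,
       -0.00146238]), 'joint_efforts': array([-4.98987254e-05, -3.40170264e+01, -3.02433550e+01,  7.18436809e-02,
        3.29012051e-02, -2.00034065e-04]), 'position': array([0.13471589, 0.53273661, 0.2263112 ]), 'ee_rot': array([-0.38815164, -3.1170264 ,  0.00334811]), 'contact_force': array([-0.53588286,  0.61377425,  0.09800804]), 'torque': array([0.03175128, 0.01912472, 0.03482143]), 'gripper_force': 0.0, 'opening': 0.09405197029203603}
scene {'fx': 529.3175597364312, 'fy': 529.3175597364312, 'cx': 279.41949354741183, 'cy': 211.28492843597195, 'k1': -0.07552166295063854} [[0.401, 0.916, -0.012, -0.218], [-0.657, 0.296, 0.693, 0.311], [0.639, -0.27, 0.721, -1.71], [0.0, 0.0, 0.0, 1.0]] 0.9959311224489796
side {'fx': 392.4138678788998, 'fy': 392.4138678788998, 'cx': 286.85117591173275, 'cy': 209.1131562886339, 'k1': 5.10020678856338e-05} [[0.907, -0.421, -0.024, -0.513], [0.271, 0.538, 0.798, -0.188], [-0.323, -0.73, 0.602, -0.679], [0.0, 0.0, 0.0, 1.0]] 0.996203231292517
wrist {'fx': 333.36888965394814, 'fy': 333.36888965394814, 'cx': 276.9639511288539, 'cy': 215.25252251022337, 'k1': -0.043675311272730735} [[0.244, 0.97, -0.002, -0.55], [-0.931, 0.234, -0.279, 0.03], [-0.27, 0.07, 0.96, -0.392], [0.0, 0.0, 0.0, 1.0]] 0.9959991496598639
```

View pics/scene0.png

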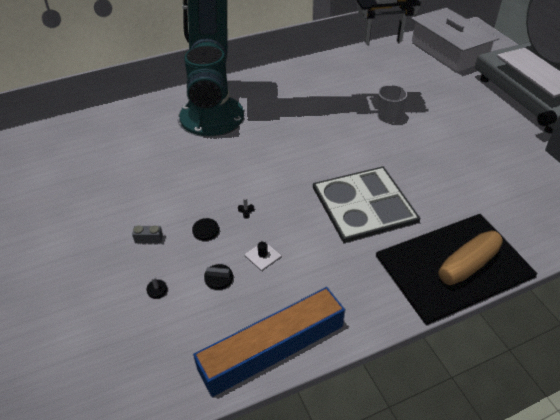

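View pics/side0.png

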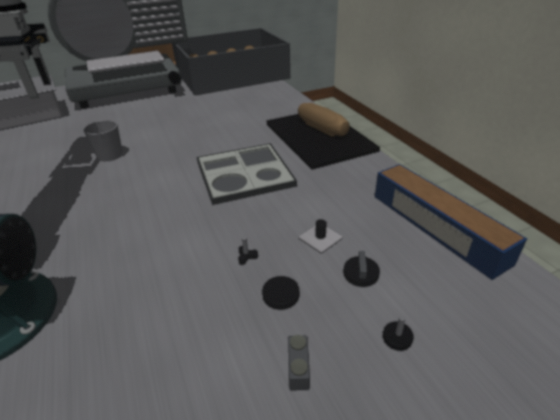

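The scene view shows: sharpener (147,234), lid (205,229), three-armed knob (246,208), dial (218,275), press (263,253), foot (157,288). The tray is at (365,202): large round well (340,192), oblong (374,183), small round (355,217), square (391,209). The side view agrees.

```bash
cat > h.py <<'E'
import numpy as np,cv2
from scipy.spatial.transform import Rotation as R
def rays(s,px):
    px=np.atleast_2d(np.float64(px));K=np.array([[s["fx"],0,s["cx"]],[0,s["fy"],s["cy"]],[0,0,1]],float)
    u=cv2.undistortPoints(px[:,None],K,np.array([float(s["k1"]),0,0,0]))[:,0]
    M=s["world_to_cam"];d=np.c_[u[:,0],-u[:,1],-np.ones(len(u))]@M[:3,:3]
    return -M[:3,:3].T@M[:3,3],d
def plane(s,px,z):
    c,d=rays(s,px);return c+d*((z-c[2])/d[:,2])[:,None]
def proj(s,P):
    p=np.atleast_2d(P)@s["world_to_cam"][:3,:3].T+s["world_to_cam"][:3,3];u=np.c_[p[:,0],-p[:,1]]/-p[:,2:]
    u=u*(1+s["k1"]*(u**2).sum(1,keepdims=True));return u*s["fx"]+[float(s["cx"]),float(s["cy"])]
def cloud(s):
    h,w=s["range_z"].shape;yy,xx=np.mgrid[:h,:w];c,d=rays(s,np.c_[xx.ravel(),yy.ravel()])
    return (c+d*s["range_z"].reshape(-1,1)).reshape(h,w,3)
def delta(o,P,yaw=None):
    """slide shares in tool axes to bring TCP to P; twist share about tool z to point tool y along yaw (mod pi)"""
    r=R.from_rotvec(o["ee_rot"]);s=r.inv().apply(np.array(P)-o["position"])/.4
    y=r.apply([0,1,0]);cur=np.arctan2(y[1],y[0]);t=None
    if yaw is not None: t=-np.degrees((yaw-cur+np.pi/2)%np.pi-np.pi/2)/30
    return s.round(4),t
E
python3 - <<'E'
from h import *
s=dict(np.load("scene0.npz"));d=dict(np.load("side0.npz"));w=dict(np.load("wrist0.npz"))
P={"sharp":(147,228,.038),"lid":(205,229,.018),"knobtop":(246,201,.05),"dialtop":(218,272,.036),"press":(263,256,.008),"foot":(157,280,.05),"wr":(340,192,.008),"wo":(374,183,.008),"ws":(355,217,.008),"wsq":(391,209,.008),"tc1":(315,184,.018),"tc2":(386,169,.018),"tc3":(417,213,.018),"tc4":(344,236,.018)}
for k,(u,v,z) in P.items():print(k,plane(s,(u,v),z)[0].round(3))
Q={"sharp":(299,352,.038),"lid":(281,292,.018),"knobtop":(245,240,.05),"press":(320,238,.008),"foot":(401,322,.05),"dial":(362,256,.036),"wr":(229,182,.008),"wo":(222,161,.008),"ws":(268,174,.008),"wsq":(258,157,.008)}
for k,(u,v,z) in Q.items():print("side",k,plane(d,(u,v),z)[0].round(3))
o=R.from_rotvec([-0.38815164, -3.1170264 ,  0.00334811]);c,_=rays(w,(280,210));print("cam in tool",o.inv().apply(c-np.array([.1347,.5327,.2263])).round(3),"tool y",o.apply([0,1,0]).round(2),"optical in tool",o.inv().apply(-w["world_to_cam"][2,:3]).round(3))
C=cloud(s);print(C[229,205],C[192,340],C[256,275])
E
```

```text
sharp [ 0.436 -0.314  0.038]
lid [ 0.481 -0.178  0.018]
knobtop [ 0.46  -0.056  0.05 ]
dialtop [ 0.638 -0.195  0.036]
press [ 0.615 -0.074  0.008]
foot [ 0.613 -0.332  0.05 ]
wr [0.493 0.203 0.008]
wo [0.5   0.307 0.008]
ws [0.592 0.195 0.008]
wsq [0.606 0.296 0.008]
tc1 [0.446 0.15  0.018]
tc2 [0.473 0.361 0.018]
tc3 [0.654 0.344 0.018]
tc4 [0.646 0.132 0.018]
side sharp [ 0.441 -0.314  0.038]
side lid [ 0.47  -0.184  0.018]
side knobtop [ 0.451 -0.062  0.05 ]
side press [ 0.605 -0.079  0.008]
side foot [ 0.598 -0.343  0.05 ]
side dial [ 0.635 -0.185  0.036]
side wr [0.503 0.211 0.008]
side wo [0.52  0.321 0.008]
side ws [0.606 0.201 0.008]
side wsq [0.616 0.296 0.008]
cam in tool [ 0.082  0.001 -0.158] tool y [ 0.25  0.97 -0.  ] optical in tool [-0.279  0.     0.96 ]
[ 0.4807799  -0.17781129  0.018131  ] [0.49455634 0.20267246 0.00943165] [ 0.6264788  -0.04715387  0.00780203]
```

View pics/wrist0.png

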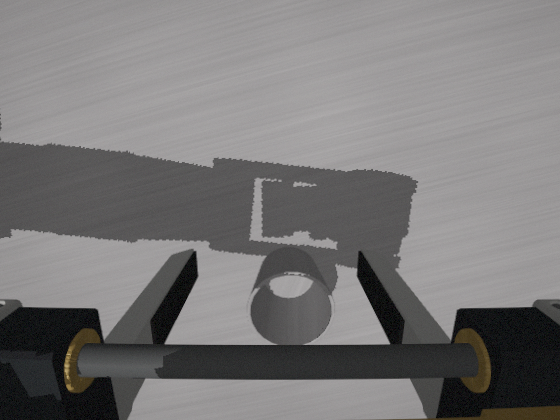

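The wrist view shows a cup under the open jaws at (290,300) and no parts. The camera looks outward past the TCP. I'll move over the tray.

>>> {"fn": "servo_tool", "kwargs": {"slide": [[-0.5,-0.26,-0.06],[-0.98,-0.52,-0.06],[-0.98,-0.52,-0.06],[-0.98,-0.52,-0.06],[-0.98,-0.52,-0.06],[-0.98,-0.52,-0.06],[-0.98,-0.52,-0.06],[-0.98,-0.52,-0.06],[-0.98,-0.52,-0.06],[-0.98,-0.52,-0.06]], "twist": [[0,0,0],[0,0,0],[0,0,0],[0,0,0],[0,0,0],[0,0,0],[0,0,0],[0,0,0],[0,0,0],[0,0,0]]}}

```text
time: 1.4
position: [0.4628, 0.2366, 0.2514]
ee_rot: [-0.385, -3.117, -0.001]
contact_force: [-0.3, -0.0, 0.9]
opening: 0.0939
gripper_force: 0.0
```

```bash
python3 - <<'E'
from h import *
from cell import monitor, viewer
o=monitor.get_obs();print(o["time"],o["position"],o["ee_rot"])
s=viewer.snapshot("wrist");cv2.imwrite("pics/wrist1.png",s["img"][:,:,::-1]);np.savez("wrist1.npz",**s)
E
```

```text
1.4 [0.46284903 0.23657462 0.25139695] [-3.84903691e-01 -3.11727865e+00 -6.35941086e-04]
```

View pics/wrist1.png

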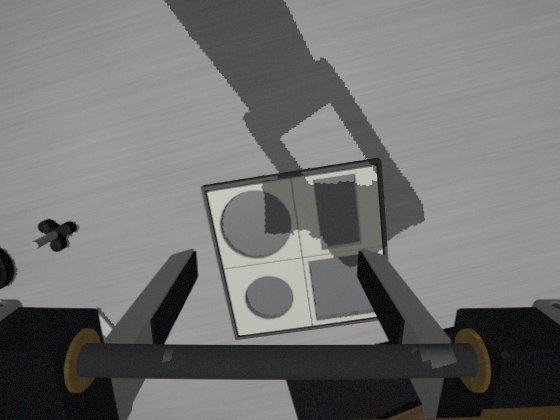

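The wrist view shows the whole tray: outer corners (203,186), (380,160), (238,337), (384,318). Large round well is at (256,224), oblong (337,211), small round (270,297), square (340,288). Image up points towards the base.

```bash
python3 - <<'E'
from h import *
s=dict(np.load("wrist1.npz"));C=cloud(s)
print(C[224,256],C[195,215],C[297,270],C[120,400])
c=plane(s,[(203,186),(380,160),(384,318),(238,337)],.018);print(c.round(4))
print("sides",np.linalg.norm(c-np.roll(c,-1,0),axis=1).round(3),"mean",c.mean(0).round(4))
e=c[1]-c[0]; f=c[2]-c[3];print(np.arctan2(-e[0],e[1]),np.arctan2(-f[0],f[1]))
g=c[3]-c[0];print(np.arctan2(g[1],g[0]))
# wells as grey blobs: contrast with white by mask
hsv=cv2.cvtColor(s["img"],cv2.COLOR_RGB2HSV);print(hsv[224,240],hsv[195,215],hsv[297,270],hsv[310,310])
for n,(u,v) in {"round":(256,224),"small":(270,297)}.items():
    m=np.zeros((422,562),np.uint8);im=s["img"].copy()
    cv2.floodFill(im,m,(u-12,v),0,(6,)*3,(6,)*3,4|(255<<8)|cv2.FLOODFILL_FIXED_RANGE|cv2.FLOODFILL_MASK_ONLY)
    k=max(cv2.findContours(m[1:-1,1:-1],cv2.RETR_EXTERNAL,cv2.CHAIN_APPROX_NONE)[0],key=cv2.contourArea)
    h=cv2.convexHull(k)[:,0];p=plane(s,h,.018);(x,y),r=cv2.minEnclosingCircle(p[:,:2].astype(np.float32));print(n,x,y,2*r)
E
```

```text
[0.50141387 0.2009517  0.00874108] [0.45124007 0.16419633 0.01921258] [0.60551096 0.19248792 0.00929437] [ 0.4201951   0.39960178 -0.0005945 ]
[[0.4374 0.1532 0.018 ]
 [0.458  0.3634 0.018 ]
 [0.6697 0.3355 0.018 ]
 [0.6502 0.1358 0.018 ]]
sides [0.211 0.214 0.201 0.214] mean [0.5538 0.2469 0.018 ]
-0.09750787244068869 -0.0972936433962264
-0.08170221583216301
[120   2 124] [ 30  10 198] [113   9 114] [ 34  12 154]
round 0.4977917969226837 0.2026536762714386 0.08279091864824295
small 0.5992602109909058 0.19381815195083618 0.06144741550087929
```

>>> {"fn": "servo_tool", "kwargs": {"slide": [[-0.3,-0.45,-0.1],[-0.58,-0.91,-0.1],[-0.58,-0.91,-0.1],[-0.58,-0.91,-0.1],[-0.58,-0.91,-0.1],[-0.58,-0.91,-0.1],[-0.58,-0.91,-0.1],[-0.58,-0.91,-0.1],[-0.58,-0.91,-0.1],[-0.58,-0.91,-0.1]], "twist": [[0,0,0],[0,0,0],[0,0,0],[0,0,0],[0,0,0],[0,0,0],[0,0,0],[0,0,0],[0,0,0],[0,0,0]]}}

```text
time: 2.7
position: [0.5995, -0.1722, 0.292]
ee_rot: [0.384, 3.117, 0.001]
contact_force: [-0.7, 1.7, -0.6]
opening: 0.0945
gripper_force: 0.0
```

```bash
python3 - <<'E'
from h import *
from cell import monitor, viewer
o=monitor.get_obs();print(o["time"],o["position"],o["ee_rot"])
s=viewer.snapshot("wrist");cv2.imwrite("pics/wrist2.png",s["img"][:,:,::-1]);np.savez("wrist2.npz",**s)
E
```

```text
2.7 [ 0.59951006 -0.17215782  0.29203609] [3.83661159e-01 3.11742890e+00 5.19561374e-04]
```

View pics/wrist2.png

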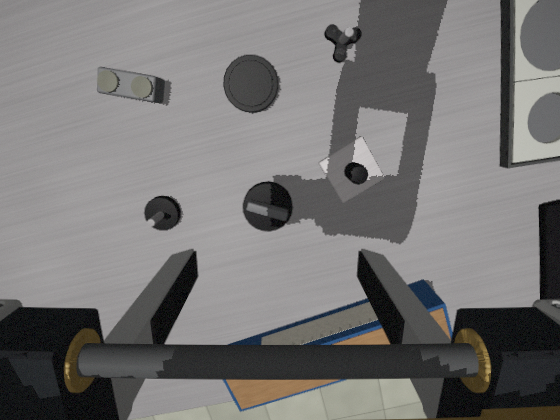

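The wrist view now shows all the parts: sharpener (130,84), lid (251,84), knob (343,42), press (352,170) half in shadow, dial (267,207) with its bar, foot (162,212). I'll measure with the depth points at known heights.

```bash
cat > meas.py <<'E'
from h import *
def measure(s,boxes):
    C=cloud(s);out={}
    for k,(u0,u1,v0,v1,z0,z1) in boxes.items():
        p=C[v0:v1,u0:u1].reshape(-1,3);q=p[(p[:,2]>z0)&(p[:,2]<z1)]
        r=cv2.minAreaRect(q[:,:2].astype(np.float32))
        b=cv2.boxPoints(r);e=b[1]-b[0];f=b[2]-b[1]
        L=e if np.hypot(*e)>np.hypot(*f) else f
        print(k,len(q),"med",np.median(q,0).round(4),"rect",np.round(r[0],4),np.round(r[1],4),"long dir",round(float(np.arctan2(L[1],L[0])%np.pi),3))
E
python3 - <<'E'
from meas import *
s=dict(np.load("wrist2.npz"))
measure(s,{"sharp_top":(90,175,60,110,.032,.045),"lid":(215,285,45,120,.012,.025),"knobstud":(320,370,15,65,.042,.06),"knobhead":(320,370,15,65,.009,.019),"pressH":(315,390,130,205,.040,.052),"pressP":(315,390,130,205,.004,.013),"dialbar":(235,300,175,235,.03,.04),"dialdisc":(235,300,175,235,.010,.020),"footstud":(140,185,190,235,.04,.06)})
E
```

```text
sharp_top 1557 med [ 0.439  -0.3134  0.0372] rect [ 0.4382 -0.3143] [0.0702 0.0306] long dir 1.168
lid 2482 med [ 0.4716 -0.1725  0.0176] rect [ 0.4717 -0.1732] [0.0663 0.0661] long dir 1.327
knobstud 88 med [ 0.4508 -0.0546  0.0516] rect [ 0.4504 -0.054 ] [0.0093 0.0088] long dir 0.958
knobhead 553 med [ 0.4508 -0.0581  0.0141] rect [ 0.4479 -0.0563] [0.0387 0.043 ] long dir 2.286
pressH 302 med [ 0.6078 -0.0714  0.0458] rect [ 0.6086 -0.0711] [0.0224 0.0231] long dir 2.653
pressP 2063 med [ 0.6036 -0.0738  0.0082] rect [ 0.6089 -0.0707] [0.0663 0.0666] long dir 1.895
dialbar 405 med [ 0.6285 -0.1926  0.036 ] rect [ 0.6293 -0.1926] [0.0535 0.0124] long dir 1.043
dialdisc 1439 med [ 0.6241 -0.1917  0.0162] rect [ 0.6294 -0.1928] [0.0663 0.0668] long dir 2.872
footstud 78 med [ 0.603  -0.3342  0.0518] rect [ 0.6035 -0.3354] [0.0095 0.0094] long dir 1.362
```

```bash
cat > go.py <<'E'
import sys
from h import *
from cell import monitor
o=monitor.get_obs();a=[float(x) for x in sys.argv[1:]]
print(o["time"],o["position"].round(4),delta(o,a[:3],a[3] if len(a)>3 else None))
E
python3 go.py .4506 -.0543 .10; python3 go.py .4506 -.0543 .04
```

```text
2.75 [ 0.5995 -0.1723  0.2921] (array([0.433 , 0.1958, 0.4799]), None)
2.75 [ 0.5995 -0.1723  0.2921] (array([0.4331, 0.1958, 0.6299]), None)
```

>>> {"fn": "servo_tool", "kwargs": {"slide": [[0.2,0.1,0.1],[0.433,0.196,0.2],[0.433,0.196,0.3],[0.433,0.196,0.4],[0.433,0.196,0.48],[0.433,0.196,0.48],[0.433,0.196,0.48],[0.433,0.196,0.48],[0.433,0.196,0.48]], "twist": [[0,0,0],[0,0,0],[0,0,0],[0,0,0],[0,0,0],[0,0,0],[0,0,0],[0,0,0],[0,0,0]], "jaw": 0.5, "grip_force": 20}}

```text
time: 3.88
position: [0.4523, -0.0563, 0.1013]
ee_rot: [0.388, 3.114, -0.001]
contact_force: [-0.0, -0.4, -0.2]
opening: 0.0468
gripper_force: 0.0
```

```bash
python3 go.py .4506 -.0543 .04; python3 - <<'E'
from meas import *
from cell import viewer
s=viewer.snapshot("wrist");u=proj(s,(.4506,-.0543,.052))[0];print(u)
C=cloud(s);m=(C[...,2]>.042)&(C[...,2]<.056)&(np.hypot(C[...,0]-.4506,C[...,1]+.0543)<.015);print(m.sum(),C[m].mean(0))
E
```

```text
3.875 [ 0.4523 -0.0563  0.1013] (array([0.0058, 0.0039, 0.1532]), None)
[277.57151243 243.07979408]
221 [ 0.44905783 -0.05321652  0.05070276]
```

>>> {"fn": "servo_tool", "kwargs": {"slide": [[0.007,0.005,0.05],[0.007,0.005,0.11],[0.007,0.005,0.153],[0.007,0.005,0.153],[0.007,0.005,0.153]], "twist": [[0,0,0],[0,0,0],[0,0,0],[0,0,0],[0,0,0]]}}

```text
time: 4.55
position: [0.4494, -0.0535, 0.0392]
ee_rot: [0.388, 3.116, -0.0]
contact_force: [0.4, 0.4, 0.1]
opening: 0.0475
gripper_force: 0.0
```

>>> {"fn": "servo_tool", "kwargs": {"slide": [[0,0,0],[0,0,0],[0,0,0],[0,0,0],[0,0,0],[0,0,0]], "twist": [[0,0,0],[0,0,0],[0,0,0],[0,0,0],[0,0,0],[0,0,0]], "jaw": 0}}

```text
time: 5.3
position: [0.4487, -0.0533, 0.0384]
ee_rot: [0.388, 3.117, 0.0]
contact_force: [0.2, -0.4, 0.9]
opening: 0.0094
gripper_force: 20.0
```

>>> {"fn": "servo_tool", "kwargs": {"slide": [[0,0,-0.05],[0,0,-0.15],[0,0,-0.25],[0,0,-0.25]], "twist": [[0,0,0],[0,0,0],[0,0,0],[0,0,0]]}}

```text
time: 5.8
position: [0.4509, -0.0538, 0.1417]
ee_rot: [0.387, 3.11, -0.001]
contact_force: [-0.3, -0.4, -0.7]
opening: 0.0096
gripper_force: 20.0
```

```bash
python3 go.py .5995 .195 .14; python3 go.py .5995 .195 .06
```

```text
5.8 [ 0.4509 -0.0538  0.1417] (array([-0.2076,  0.694 ,  0.0059]), None)
5.8 [ 0.4509 -0.0538  0.1417] (array([-0.2061,  0.694 ,  0.2059]), None)
```

>>> {"fn": "servo_tool", "kwargs": {"slide": [[-0.04,0.14,0],[-0.08,0.28,0],[-0.125,0.42,0],[-0.165,0.56,0],[-0.208,0.694,0],[-0.208,0.694,0.08],[-0.208,0.694,0.14],[-0.208,0.694,0.17],[-0.208,0.694,0.17],[-0.208,0.694,0.17]], "twist": [[0,0,0],[0,0,0],[0,0,0],[0,0,0],[0,0,0],[0,0,0],[0,0,0],[0,0,0],[0,0,0],[0,0,0]]}}

```text
time: 7.05
position: [0.598, 0.1954, 0.0713]
ee_rot: [0.389, 3.116, 0.001]
contact_force: [0.3, -0.5, 0.1]
opening: 0.0095
gripper_force: 20.0
```

```bash
python3 go.py .5995 .195 .0475
```

```text
7.05 [0.598  0.1954 0.0713] (array([-0.0039, -0.0001,  0.0594]), None)
```

>>> {"fn": "servo_tool", "kwargs": {"slide": [[-0.004,0,0.03],[-0.004,0,0.05],[-0.004,0,0.061],[-0.004,0,0.061]], "twist": [[0,0,0],[0,0,0],[0,0,0],[0,0,0]]}}

```text
time: 7.55
position: [0.5987, 0.195, 0.0463]
ee_rot: [-0.388, -3.117, 0.0]
contact_force: [-1.8, -0.8, 2.5]
opening: 0.0095
gripper_force: 20.0
```

>>> {"fn": "servo_tool", "kwargs": {"slide": [[0,0,0],[0,0,0],[0,0,0],[0,0,0]], "twist": [[0,0,0],[0,0,0],[0,0,0],[0,0,0]], "jaw": 0.45}}

```text
time: 8.05
position: [0.5989, 0.1951, 0.0458]
ee_rot: [-0.388, -3.117, -0.0]
contact_force: [-0.7, 0.1, 0.3]
opening: 0.0418
gripper_force: 0.0
```

>>> {"fn": "servo_tool", "kwargs": {"slide": [[0,0,-0.1],[0,0,-0.25],[0,0,-0.25],[0,0,-0.25]], "twist": [[0,0,0],[0,0,0],[0,0,0],[0,0,0]]}}

```text
time: 8.55
position: [0.5989, 0.1951, 0.1459]
ee_rot: [0.388, 3.117, 0.0]
contact_force: [0.1, -0.3, -1.1]
opening: 0.0425
gripper_force: 0.0
```

```bash
cat > chk.py <<'E'
import sys
from h import *
from cell import viewer
n,x,y,z0,z1,r=sys.argv[1],*map(float,sys.argv[2:7])
s=viewer.snapshot(n);C=cloud(s);m=(C[...,2]>z0)&(C[...,2]<z1)&(np.hypot(C[...,0]-x,C[...,1]-y)<r)
q=C[m];rr=cv2.minAreaRect(q[:,:2].astype(np.float32));print(n,m.sum(),"med",np.median(q,0).round(4),"zmax",np.percentile(q[:,2],95).round(4),rr)
E
python3 chk.py wrist .5995 .195 .045 .075 .03; python3 chk.py wrist .5995 .195 .017 .03 .03;python3 chk.py scene .5995 .195 .045 .075 .03; python3 go.py .608 -.071 .15 1.895
```

```text
wrist 185 med [0.5987 0.1957 0.0597] zmax 0.0612 ((0.6002147793769836, 0.19541619718074799), (0.009530628100037575, 0.00947977788746357), 16.062461853027344)
wrist 1000 med [0.5949 0.1966 0.0221] zmax 0.0234 ((0.5946322083473206, 0.20068137347698212), (0.05030934885144234, 0.04622558876872063), 13.956001281738281)
scene 23 med [0.6029 0.1912 0.056 ] zmax 0.06 ((0.6020988821983337, 0.19091308116912842), (0.0094585120677948, 0.009522315114736557), 45.9726448059082)
8.7 [0.5979 0.1948 0.1435] (array([-0.1875, -0.6381, -0.0157]), np.float64(-1.092410711525356))
```

>>> {"fn": "servo_tool", "kwargs": {"slide": [[-0.04,-0.14,-0.015],[-0.08,-0.28,-0.015],[-0.12,-0.42,-0.015],[-0.16,-0.56,-0.015],[-0.187,-0.638,-0.015],[-0.187,-0.638,0.05],[-0.187,-0.638,0.1],[-0.187,-0.638,0.1],[-0.187,-0.638,0.1]], "twist": [[0,0,-0.3],[0,0,-0.6],[0,0,-0.9],[0,0,-1],[0,0,-1],[0,0,-1],[0,0,-1],[0,0,-1],[0,0,-1]], "jaw": 0.6}}

```text
time: 9.82
position: [0.6089, -0.0705, 0.1058]
ee_rot: [0.432, -3.111, -0.0]
contact_force: [-0.3, 0.3, 0.4]
opening: 0.0566
gripper_force: 0.0
```

```bash
python3 chk.py wrist .6085 -.071 .04 .052 .03; python3 go.py .6085 -.071 .036 1.895
```

```text
wrist 866 med [ 0.6076 -0.071   0.046 ] zmax 0.0472 ((0.6087234616279602, -0.0709097683429718), (0.022670015692710876, 0.023068882524967194), 59.50191879272461)
9.875 [ 0.6093 -0.0706  0.1065] (array([ 0.0024, -0.0004,  0.1763]), np.float64(-0.09183962953795508))
```

>>> {"fn": "servo_tool", "kwargs": {"slide": [[0.002,0,0.06],[0.002,0,0.12],[0.002,0,0.175],[0.002,0,0.175],[0.002,0,0.175]], "twist": [[0,0,-0.09],[0,0,-0.09],[0,0,-0.09],[0,0,-0.09],[0,0,-0.09]]}}

```text
time: 10.5
position: [0.6092, -0.071, 0.0376]
ee_rot: [-0.505, 3.098, -0.001]
contact_force: [0.2, -0.3, 0.2]
opening: 0.0562
gripper_force: 0.0
```

>>> {"fn": "servo_tool", "kwargs": {"slide": [[0,0,0],[0,0,0],[0,0,0],[0,0,0],[0,0,0],[0,0,0]], "twist": [[0,0,0],[0,0,0],[0,0,0],[0,0,0],[0,0,0],[0,0,0]], "jaw": 0, "grip_force": 25}}

```text
time: 11.25
position: [0.6083, -0.071, 0.0362]
ee_rot: [-0.505, 3.1, -0.0]
contact_force: [-0.1, -0.6, 0.8]
opening: 0.0234
gripper_force: 25.0
```

>>> {"fn": "servo_tool", "kwargs": {"slide": [[0,0,-0.05],[0,0,-0.15],[0,0,-0.28],[0,0,-0.28],[0,0,-0.28]], "twist": [[0,0,0],[0,0,0],[0,0,0],[0,0,0],[0,0,0]]}}

```text
time: 11.88
position: [0.6078, -0.0708, 0.1479]
ee_rot: [0.505, -3.101, -0.0]
contact_force: [0.2, 0.8, -1.9]
opening: 0.0236
gripper_force: 25.0
```

```bash
python3 go.py .6089 .2954 .15 1.48
```

```text
11.875 [ 0.6078 -0.0708  0.1479] (array([-0.2931,  0.8673, -0.0051]), np.float64(0.7901769275603707))
```

>>> {"fn": "servo_tool", "kwargs": {"slide": [[-0.05,0.14,0],[-0.1,0.28,0],[-0.145,0.42,0],[-0.19,0.56,0],[-0.24,0.7,0],[-0.293,0.867,0],[-0.293,0.867,0],[-0.293,0.867,0.09],[-0.293,0.867,0.17],[-0.293,0.867,0.18]], "twist": [[0,0,0.15],[0,0,0.3],[0,0,0.45],[0,0,0.6],[0,0,0.75],[0,0,0.79],[0,0,0.79],[0,0,0.79],[0,0,0.79],[0,0,0.79]]}}

```text
time: 13.12
position: [0.6062, 0.2929, 0.0703]
ee_rot: [-0.143, -3.129, 0.007]
contact_force: [0.1, -0.6, -1.2]
opening: 0.0232
gripper_force: 25.0
```

```bash
python3 go.py .6089 .2954 .0445 1.48
```

```text
13.125 [0.6062 0.2929 0.0703] (array([-0.0068,  0.0071,  0.0643]), np.float64(-0.001384070412492356))
```

>>> {"fn": "servo_tool", "kwargs": {"slide": [[-0.004,0.004,0.02],[-0.004,0.004,0.04],[-0.004,0.004,0.06],[-0.004,0.004,0.063],[-0.004,0.004,0.063]], "twist": [[0,0,0],[0,0,0],[0,0,0],[0,0,0],[0,0,0]]}}

```text
time: 13.75
position: [0.611, 0.2967, 0.0509]
ee_rot: [0.142, 3.138, 0.0]
contact_force: [-0.2, 0.2, -1.4]
opening: 0.0237
gripper_force: 25.0
```

>>> {"fn": "servo_tool", "kwargs": {"slide": [[0,0,0],[0,0,0],[0,0,0],[0,0,0]], "twist": [[0,0,0],[0,0,0],[0,0,0],[0,0,0]], "jaw": 0.5}}

```text
time: 14.25
position: [0.611, 0.2967, 0.0509]
ee_rot: [0.142, 3.138, 0.0]
contact_force: [0.4, -0.4, -0.1]
opening: 0.0472
gripper_force: 0.0
```

>>> {"fn": "servo_tool", "kwargs": {"slide": [[0,0,-0.1],[0,0,-0.25],[0,0,-0.25],[0,0,-0.25]], "twist": [[0,0,0],[0,0,0],[0,0,0],[0,0,0]]}}

```text
time: 14.75
position: [0.6109, 0.2966, 0.1508]
ee_rot: [0.142, 3.138, 0.0]
contact_force: [-0.5, 0.3, -0.3]
opening: 0.0471
gripper_force: 0.0
```

```bash
python3 chk.py wrist .608 .2954 .045 .075 .03; python3 chk.py wrist .608 .2954 .0135 .0175 .055; python3 go.py .629 -.1926 .17 -.528
```

```text
wrist 683 med [0.6102 0.2976 0.054 ] zmax 0.0551 ((0.6114444732666016, 0.29730895161628723), (0.022726397961378098, 0.023236190900206566), 37.70790100097656)
wrist 4689 med [0.6051 0.2981 0.0162] zmax 0.0173 ((0.6074621677398682, 0.29609131813049316), (0.10817113518714905, 0.10701826214790344), 40.52181625366211)
14.85 [0.6099 0.2962 0.1484] (array([-0.158 , -1.2128, -0.0527]), np.float64(-2.1649829049275056))
```

>>> {"fn": "servo_tool", "kwargs": {"slide": [[-0.02,-0.14,-0.05],[-0.04,-0.28,-0.05],[-0.06,-0.42,-0.05],[-0.08,-0.56,-0.05],[-0.1,-0.7,-0.05],[-0.12,-0.84,-0.05],[-0.15,-1,-0.05],[-0.15,-1,-0.05],[-0.15,-1,-0.05]], "twist": [[0,0,0.2],[0,0,0.4],[0,0,0.6],[0,0,0.8],[0,0,1],[0,0,1],[0,0,1],[0,0,1],[0,0,1]]}}

```text
time: 15.98
position: [0.6337, -0.1069, 0.1687]
ee_rot: [-0.95, -2.991, -0.001]
contact_force: [-0.5, 0.5, 0.4]
opening: 0.0471
gripper_force: 0.0
```

>>> {"fn": "servo_tool", "kwargs": {"slide": [[0,0,0],[0,0,0],[0,0,0],[0,0,0]], "twist": [[0,0,0.35],[0,0,0.7],[0,0,1],[0,0,1]]}}

```text
time: 16.48
position: [0.6343, -0.1049, 0.1701]
ee_rot: [-1.686, -2.65, -0.0]
contact_force: [0.0, -0.0, -0.1]
opening: 0.047
gripper_force: 0.0
```

>>> {"fn": "servo_tool", "kwargs": {"slide": [[0,0,0],[0,0,0],[0,0,0],[0,0,0]], "twist": [[0,0,0.35],[0,0,0.7],[0,0,1],[0,0,1]]}}

```text
time: 16.98
position: [0.6343, -0.106, 0.1704]
ee_rot: [-2.314, -2.124, 0.0]
contact_force: [0.1, 0.5, -0.8]
opening: 0.0469
gripper_force: 0.0
```

```bash
python3 go.py .629 -.1926 .11 -.528
```

```text
16.975 [ 0.6343 -0.106   0.1704] (array([-0.217 ,  0.0052,  0.1509]), np.float64(0.8455721211277515))
```

>>> {"fn": "servo_tool", "kwargs": {"slide": [[-0.11,0,0],[-0.217,0.005,0.05],[-0.217,0.005,0.1],[-0.217,0.005,0.15],[-0.217,0.005,0.15],[-0.217,0.005,0.15],[-0.217,0.005,0.15]], "twist": [[0,0,0.3],[0,0,0.6],[0,0,0.845],[0,0,0.845],[0,0,0.845],[0,0,0.845],[0,0,0.845]]}}

```text
time: 17.85
position: [0.6294, -0.1935, 0.1122]
ee_rot: [2.725, 1.559, 0.003]
contact_force: [-0.2, -1.1, -0.3]
opening: 0.0468
gripper_force: 0.0
```

```bash
python3 chk.py wrist .629 -.1926 .03 .041 .04; python3 go.py .629 -.1926 .04 -.528
```

```text
wrist 1111 med [ 0.6298 -0.1903  0.0361] zmax 0.0372 ((0.6289490461349487, -0.19167201220989227), (0.054002873599529266, 0.01150848250836134), 59.84482955932617)
17.9 [ 0.6293 -0.1936  0.1121] (array([ 0.0017, -0.0024,  0.1801]), np.float64(-0.007121481584535734))
```

>>> {"fn": "servo_tool", "kwargs": {"slide": [[0.003,-0.001,0.06],[0.003,-0.001,0.12],[0.003,-0.001,0.179],[0.003,-0.001,0.179],[0.003,-0.001,0.179],[0.003,-0.001,0.179]], "twist": [[0,0,0],[0,0,0],[0,0,0],[0,0,0],[0,0,0],[0,0,0]]}}

```text
time: 18.65
position: [0.6291, -0.1926, 0.0396]
ee_rot: [2.728, 1.558, 0.001]
contact_force: [0.3, -0.2, 0.5]
opening: 0.0471
gripper_force: 0.0
```

>>> {"fn": "servo_tool", "kwargs": {"slide": [[0,0,0],[0,0,0],[0,0,0],[0,0,0],[0,0,0],[0,0,0]], "twist": [[0,0,0],[0,0,0],[0,0,0],[0,0,0],[0,0,0],[0,0,0]], "jaw": 0}}

```text
time: 19.4
position: [0.6289, -0.1926, 0.0391]
ee_rot: [2.728, 1.558, 0.0]
contact_force: [0.6, -0.1, -0.3]
opening: 0.0119
gripper_force: 25.0
```

>>> {"fn": "servo_tool", "kwargs": {"slide": [[0,0,-0.05],[0,0,-0.15],[0,0,-0.28],[0,0,-0.28],[0,0,-0.28]], "twist": [[0,0,0],[0,0,0],[0,0,0],[0,0,0],[0,0,0]]}}

```text
time: 20.02
position: [0.6288, -0.1925, 0.1515]
ee_rot: [2.728, 1.558, 0.001]
contact_force: [0.4, 0.4, -0.8]
opening: 0.012
gripper_force: 25.0
```

```bash
python3 go.py .4985 .2033 .15
```

```text
20.025 [ 0.6288 -0.1925  0.1515] (array([ 0.6867, -0.7834,  0.0035]), None)
```

>>> {"fn": "servo_tool", "kwargs": {"slide": [[0.1,-0.11,0],[0.2,-0.22,0],[0.3,-0.33,0],[0.4,-0.45,0],[0.5,-0.56,0],[0.6,-0.68,0],[0.687,-0.783,0],[0.687,-0.783,0.06],[0.687,-0.783,0.14],[0.687,-0.783,0.18]], "twist": [[0,0,0],[0,0,0],[0,0,0],[0,0,0],[0,0,0],[0,0,0],[0,0,0],[0,0,0],[0,0,0],[0,0,0]]}}

```text
time: 21.28
position: [0.4961, 0.2028, 0.0751]
ee_rot: [-2.726, -1.558, 0.011]
contact_force: [0.1, 0.5, -0.6]
opening: 0.0115
gripper_force: 25.0
```

>>> {"fn": "servo_tool", "kwargs": {"slide": [[0,0,0],[0,0,0]], "twist": [[0,0,0],[0,0,0]]}}

```text
time: 21.52
position: [0.4995, 0.2032, 0.0799]
ee_rot: [2.728, 1.557, 0.002]
contact_force: [-0.3, -1.2, -1.0]
opening: 0.0115
gripper_force: 25.0
```

```bash
python3 go.py .4985 .2033 .0475
```

```text
21.525 [0.4995 0.2032 0.0799] (array([-0.0011, -0.0022,  0.081 ]), None)
```

>>> {"fn": "servo_tool", "kwargs": {"slide": [[-0.001,-0.002,0.03],[-0.001,-0.002,0.055],[-0.001,-0.002,0.075],[-0.001,-0.002,0.081],[-0.001,-0.002,0.081],[-0.001,-0.002,0.081]], "twist": [[0,0,0],[0,0,0],[0,0,0],[0,0,0],[0,0,0],[0,0,0]]}}

```text
time: 22.28
position: [0.4978, 0.2033, 0.047]
ee_rot: [-2.728, -1.558, 0.0]
contact_force: [-1.7, -1.5, 2.0]
opening: 0.0117
gripper_force: 25.0
```

>>> {"fn": "servo_tool", "kwargs": {"slide": [[0,0,0],[0,0,0],[0,0,0],[0,0,0]], "twist": [[0,0,0],[0,0,0],[0,0,0],[0,0,0]], "jaw": 0.35}}

```text
time: 22.78
position: [0.4979, 0.2034, 0.0466]
ee_rot: [-2.728, -1.558, -0.0]
contact_force: [-0.6, -0.0, -0.4]
opening: 0.0332
gripper_force: 0.0
```

>>> {"fn": "servo_tool", "kwargs": {"slide": [[0,0,-0.1],[0,0,-0.25],[0,0,-0.3],[0,0,-0.3],[0,0,-0.3]], "twist": [[0,0,0],[0,0,0],[0,0,0],[0,0,0],[0,0,0]]}}

```text
time: 23.4
position: [0.4971, 0.2031, 0.165]
ee_rot: [-2.728, -1.557, 0.004]
contact_force: [0.7, 0.2, -0.2]
opening: 0.0331
gripper_force: 0.0
```

```bash
python3 chk.py wrist .4985 .2033 .038 .06 .035; python3 chk.py wrist .4985 .2033 .0215 .03 .04; python3 go.py .4383 -.3143 .14 -.403
```

```text
wrist 830 med [0.4985 0.2057 0.044 ] zmax 0.0452 ((0.49802249670028687, 0.20459936559200287), (0.05292345583438873, 0.01162043958902359), 59.366756439208984)
wrist 3134 med [0.4998 0.2064 0.0242] zmax 0.0253 ((0.4979782700538635, 0.2046922743320465), (0.06606972962617874, 0.06742966175079346), 61.65056228637695)
23.5 [0.4968 0.203  0.1644] (array([-1.188 ,  0.5315,  0.0629]), np.float64(-0.2485876526784773))
```

>>> {"fn": "servo_tool", "kwargs": {"slide": [[-0.14,0.06,0],[-0.28,0.12,0],[-0.42,0.18,0],[-0.56,0.24,0],[-0.7,0.3,0],[-0.84,0.36,0],[-0.98,0.42,0],[-1,0.48,0],[-1,0.53,0],[-1,0.53,0]], "twist": [[0,0,-0.25],[0,0,-0.25],[0,0,-0.25],[0,0,-0.25],[0,0,-0.25],[0,0,-0.25],[0,0,-0.25],[0,0,-0.25],[0,0,-0.25],[0,0,-0.25]], "jaw": 0.65}}

```text
time: 24.75
position: [0.4768, -0.2491, 0.1646]
ee_rot: [-2.618, -1.73, 0.002]
contact_force: [-0.6, 0.0, 0.8]
opening: 0.0609
gripper_force: 0.0
```

>>> {"fn": "servo_tool", "kwargs": {"slide": [[-0.1,0,0.05],[-0.188,0,0.1],[-0.188,0,0.14],[-0.188,0,0.14],[-0.188,0,0.14]], "twist": [[0,0,0],[0,0,0],[0,0,0],[0,0,0],[0,0,0]]}}

```text
time: 25.38
position: [0.4483, -0.317, 0.1112]
ee_rot: [2.619, 1.735, 0.001]
contact_force: [0.2, 0.9, -0.1]
opening: 0.0613
gripper_force: 0.0
```

```bash
python3 chk.py wrist .4383 -.3143 .032 .045 .045; python3 go.py .4383 -.3143 .035 -.403
```

```text
wrist 3511 med [ 0.4391 -0.3119  0.0371] zmax 0.041 ((0.43779289722442627, -0.3143497109413147), (0.06981927156448364, 0.02977166883647442), 66.00360107421875)
25.425 [ 0.4486 -0.3173  0.1116] (array([-0.003 , -0.0268,  0.1915]), np.float64(0.004505862433369606))
```

>>> {"fn": "servo_tool", "kwargs": {"slide": [[-0.003,-0.027,0.04],[-0.003,-0.027,0.1],[-0.003,-0.027,0.16],[-0.003,-0.027,0.189],[-0.003,-0.027,0.189],[-0.003,-0.027,0.189],[-0.003,-0.027,0.189]], "twist": [[0,0,0],[0,0,0],[0,0,0],[0,0,0],[0,0,0],[0,0,0],[0,0,0]]}}

```text
time: 26.3
position: [0.438, -0.3155, 0.0363]
ee_rot: [2.619, 1.732, 0.001]
contact_force: [-0.0, -0.0, 1.0]
opening: 0.0611
gripper_force: 0.0
```

>>> {"fn": "servo_tool", "kwargs": {"slide": [[0,0,0],[0,0,0],[0,0,0],[0,0,0],[0,0,0]], "twist": [[0,0,0],[0,0,0],[0,0,0],[0,0,0],[0,0,0]], "jaw": 0}}

```text
time: 26.92
position: [0.4374, -0.315, 0.0351]
ee_rot: [2.62, 1.733, 0.0]
contact_force: [0.9, -0.4, -0.3]
opening: 0.0295
gripper_force: 24.9
```

>>> {"fn": "servo_tool", "kwargs": {"slide": [[0,0,-0.05],[0,0,-0.15],[0,0,-0.29],[0,0,-0.29],[0,0,-0.29]], "twist": [[0,0,0],[0,0,0],[0,0,0],[0,0,0],[0,0,0]]}}

```text
time: 27.55
position: [0.4369, -0.3145, 0.1501]
ee_rot: [-2.619, -1.732, 0.001]
contact_force: [-0.4, 0.2, -2.6]
opening: 0.0299
gripper_force: 24.9
```

```bash
python3 go.py .5083 .3044 .15 1.48
```

```text
27.55 [ 0.4369 -0.3145  0.1501] (array([ 1.4938, -0.4414,  0.0017]), np.float64(2.4051726932152913))
```

>>> {"fn": "servo_tool", "kwargs": {"slide": [[0.12,-0.035,0],[0.24,-0.07,0],[0.36,-0.105,0],[0.48,-0.14,0],[0.6,-0.18,0],[0.72,-0.21,0],[0.85,-0.25,0],[0.85,-0.25,0]], "twist": [[0,0,0.15],[0,0,0.3],[0,0,0.45],[0,0,0.6],[0,0,0.75],[0,0,0.9],[0,0,1],[0,0,1]]}}

```text
time: 28.55
position: [0.4767, 0.0404, 0.1482]
ee_rot: [-2.974, -1.004, 0.008]
contact_force: [-0.4, 0.1, -2.4]
opening: 0.0297
gripper_force: 24.9
```

```bash
python3 go.py .5083 .3044 .15 1.48
```

```text
28.55 [0.4767 0.0404 0.1482] (array([ 0.4628, -0.4772, -0.0041]), np.float64(1.4166158994539093))
```

>>> {"fn": "servo_tool", "kwargs": {"slide": [[0.08,-0.08,0],[0.16,-0.16,0],[0.24,-0.24,0],[0.32,-0.32,0],[0.4,-0.4,0],[0.458,-0.472,0],[0.458,-0.472,0]], "twist": [[0,0,0.2],[0,0,0.4],[0,0,0.6],[0,0,0.8],[0,0,1],[0,0,1],[0,0,1]]}}

```text
time: 29.42
position: [0.5104, 0.2987, 0.1482]
ee_rot: [3.134, 0.195, -0.007]
contact_force: [0.5, -1.6, -1.7]
opening: 0.0298
gripper_force: 24.9
```

>>> {"fn": "servo_tool", "kwargs": {"slide": [[0,0,0],[0,0,0.06],[0,0,0.13],[0,0,0.17],[0,0,0.17],[0,0,0.17]], "twist": [[0,0,0.2],[0,0,0.415],[0,0,0.415],[0,0,0.415],[0,0,0.415],[0,0,0.415]]}}

```text
time: 30.18
position: [0.512, 0.2979, 0.084]
ee_rot: [-3.137, 0.151, -0.002]
contact_force: [0.9, 0.1, -0.7]
opening: 0.0295
gripper_force: 24.9
```

```bash
python3 go.py .5083 .3044 .0435 1.48;  python3 - <<'E'
from h import *
from cell import viewer
s=viewer.snapshot("wrist");cv2.imwrite("pics/w5.png",s["img"][:,:,::-1])
E
```

```text
30.175 [0.512  0.2979 0.084 ] (array([-0.0109, -0.0153,  0.1012]), np.float64(-0.010681984699339266))
```

View pics/w5.png

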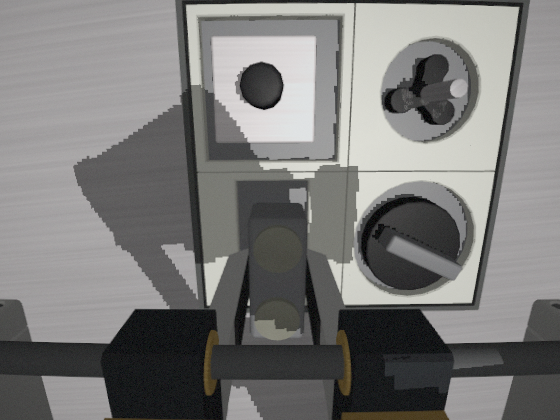

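The view shows the press seated in the square well (262,87), the knob in the small well (430,90) and the dial in the large well (415,240). The held sharpener (277,265) lines up with the oblong well.

>>> {"fn": "servo_tool", "kwargs": {"slide": [[-0.011,-0.015,0.02],[-0.011,-0.015,0.05],[-0.011,-0.015,0.075],[-0.011,-0.015,0.092],[-0.011,-0.015,0.1],[-0.011,-0.015,0.1],[-0.011,-0.015,0.1]], "twist": [[0,0,-0.01],[0,0,-0.01],[0,0,-0.01],[0,0,-0.01],[0,0,-0.01],[0,0,-0.01],[0,0,-0.01]]}}

```text
time: 31.1
position: [0.5078, 0.3045, 0.0432]
ee_rot: [-3.138, 0.143, -0.001]
contact_force: [0.1, 1.7, -1.5]
opening: 0.03
gripper_force: 24.9
```

>>> {"fn": "servo_tool", "kwargs": {"slide": [[0,0,0.001],[0,0,0.001],[0,0,0.001],[0,0,0.001]], "twist": [[0,0,0],[0,0,0],[0,0,0],[0,0,0]], "jaw": 0.5}}

```text
time: 31.6
position: [0.5076, 0.3045, 0.0428]
ee_rot: [-3.138, 0.142, -0.0]
contact_force: [0.7, 0.4, 0.2]
opening: 0.0468
gripper_force: 0.0
```

>>> {"fn": "servo_tool", "kwargs": {"slide": [[0,0,-0.1],[0,0,-0.25],[0,0,-0.45],[-0.2,0,-0.45],[-0.2,0,-0.45],[-0.2,0,-0.45],[-0.2,0,-0.45]], "twist": [[0,0,0],[0,0,0],[0,0,0],[0,0,0],[0,0,0],[0,0,0],[0,0,0]]}}

```text
time: 32.48
position: [0.4283, 0.3113, 0.2214]
ee_rot: [3.137, -0.143, -0.002]
contact_force: [-0.0, -0.1, 0.2]
opening: 0.0469
gripper_force: 0.0
```

```bash
python3 chk.py wrist .508 .304 .04 .06 .05;python3 chk.py wrist .5985 .195 .055 .07 .03;python3 chk.py wrist .611 .297 .05 .06 .03;python3 chk.py wrist .498 .204 .04 .05 .035
python3 chk.py scene .4717 -.1725 .01 .025 .05; python3 chk.py scene .6035 -.335 .008 .02 .05; python3 - <<'E'
from h import *
from cell import viewer
s=viewer.snapshot("wrist");cv2.imwrite("pics/w6.png",s["img"][:,:,::-1])
E
```

```text
wrist 2188 med [0.5083 0.3056 0.045 ] zmax 0.0491 ((0.5069765448570251, 0.305642306804657), (0.029198549687862396, 0.06974572688341141), 83.27191925048828)
wrist 70 med [0.5977 0.1971 0.0595] zmax 0.0612 ((0.5975870490074158, 0.19624875485897064), (0.00898011401295662, 0.004889914765954018), 79.71367645263672)
wrist 268 med [0.6057 0.2986 0.0537] zmax 0.0553 ((0.605254590511322, 0.29848942160606384), (0.022764716297388077, 0.010448996908962727), 84.97217559814453)
wrist 660 med [0.4984 0.2056 0.0439] zmax 0.0453 ((0.4982526898384094, 0.20454184710979462), (0.053231388330459595, 0.011581480503082275), 59.415771484375)
scene 437 med [ 0.4767 -0.1768  0.0167] zmax 0.0206 ((0.4741620123386383, -0.1759527027606964), (0.07022232562303543, 0.06620382517576218), 2.3366639614105225)
scene 254 med [ 0.6094 -0.3384  0.0144] zmax 0.018 ((0.6058170795440674, -0.3385368287563324), (0.04519753158092499, 0.04696730151772499), 86.3792953491211)
```

View pics/w6.png

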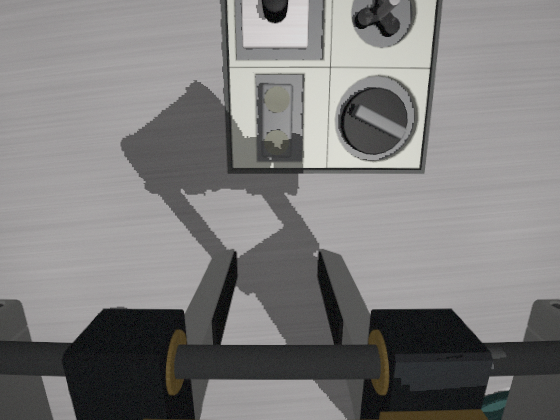

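The view shows the sharpener flat in its oblong well (275,118), the dial in the large round well (376,118) and the other two parts in place. Tops measure about 48, 44, 60 and 54 mm, as seated parts should. The lid and foot have not moved.

```bash
python3 -c "
from cell import job_done
print(job_done())"
```

```text
the job is handed in; nothing more can be done
None
```

All four slicer parts are seated and released in their own wells, the jar lid and bench foot are where they started, and the job is handed in at about 33 s; the press was let go about 6 mm above its floor but measured flat and centred afterwards.

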